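# Clear the loose tile into the waste chute

## Robot

A 7-joint arm with a two-finger parallel gripper is mounted at the origin on the work surface. World frame = base frame: x ahead of the robot, y to its left, z up, the work surface at z = 0. Lengths are in mm, angles in rad, forces in N, time in s.
With the tool pointing down it reaches from about 400 to 875 mm from the base axis. Payload 4.4 kg.
Tool frame: the origin (TCP) lies midway between the tips of the shut fingers; the grasp point (between the pads) lies ctrl.tcp_to_grasp behind it (ctrl.tcp_to_grasp is the distance from the TCP to the grasp point, in mm); z points along the fingers, y is the line along which they close (so a half turn about z gives the same grasp; the last joint's range is limited). The gripper opens to 85 mm and grips with 20 to 120 N. Pads are 22 mm wide; open, the fingers measure 114 mm over their backs; the gripper's body (76 mm by 85 mm) begins 54 mm behind the grasp point. The pads swing forward as they close: fully open they stand 13 mm farther back than shut.
Start: joints at [-1.367, 0.628, 0.038, 1.517, -0.027, 0.996, -0.02], TCP at [173.225, 626.507, 231.313] pointing down, gripper open.
Joint ranges: [-3.06, 3.06], [-0.37, 2.12], [-1.25, 1.32], [0.18, 2.47], [-1.1, 4.24], [0.23, 1.98], [-2.94, 2.94]. Speed limits (rad/s): [2.57, 2.57, 3.14, 3.14, 3.14, 3.14, 3.14].

## Interface

Orientations are given as [roll, pitch, yaw] about the fixed x, y, z axes, in that order (R = Rz(yaw) Ry(pitch) Rx(roll)).
In Python, from cell import ctrl, get_image, get_calibration, workorder, boxes_of, place_of gives the robot as it stands.
- The arm moves only by the tool play_rows, never from a script. Its argument "series" is a list that holds one entry, the list of rows, each a list of 7 numbers: the shift along the world's x, y, z in cm, then the turn, a rotation vector about the world's x, y, z in degrees, then the closure, from 0 (fully open) to 1 (shut). A call has 1 to 20 rows; each row shifts and turns the commanded pose from where the row before left it; what a row does not reach is not made up. A row lasts 1/8 s, in which the tool goes at most 62.5 mm and 10.7 degrees, less where a joint would pass 70% of its speed; a pose out of reach is approached as far as the arm can. A call with a gripper value outside its range is refused whole. The fingers move at their own pace and stop on an object; the grip force is fixed at half the most. Time passes only in rows, so rows that do not move let the fingers close. It gives the time, the measured TCP pose, the force, the opening and the grip force at its end, in the units of the state.
- ctrl.read_state(): the state, without advancing time (a new reading comes with each control period).
- get_image(name): name is "scene" or "top"; returns (picture, depth): 400x640x3 uint8, red, green, blue; 400x640 float32, mm along the optical axis (not along the pixel's ray), 0 where there is no reading.
- get_calibration(name): a dict with "K" (3x3 intrinsics, pixels), "R" (3x3) and "t" (3): a world point X has camera coordinates R X + t. Camera axes: x right, y down, z forward; pixel columns grow to the right and rows downward; lengths in mm; the calibration is good to about 2 mm. A picture is of the moment at which its call begins. get_calibration takes no time and is no camera call.
- workorder.finish_job(): hands the job in; it is judged then, once.
Trained networks look in the newest picture that a camera, given by its name, has taken for a name from the list of things; names that differ only in an ending like _2 or _b are one class to them, and where a whole thing is asked for, a point or a joint stands for the part that bears it (a point fixed in the world has none). Each returns a list of dicts, best first, with "p" (0 to 1); they miss things now and then, are a little off and sometimes report something else, mostly with a low value. They report only what shows in the picture. A call takes as long as a camera call. They do not tell look-alikes from the thing itself.
- boxes_of(target, camera): "pixel" ([column, row] in pixels, amid what is visible of it).
- place_of(target, camera): "pixel" ([column, row] in pixels: a listed point, or the origin of a listed thing).
The state is a dict: "clock": time; "qpos": joint angles; "qd": joint speeds; "tau": joint torques, N m; "eef_pos": TCP position; "tool_rot": TCP orientation; "force": force on the tool from outside, world axes, zero at the start; "torque": the same for the moment, N m; "width": finger opening in mm; "gripper_force": force on a finger pad.
Only numpy, scipy, OpenCV 4.12 (cv2) and the standard library are available. Lean on these libraries where they do the work, as an engineer would, in place of code of your own. Each camera call takes 0.05 s, during which the arm holds its last target. There are 200 camera calls.

## Task

Lift the saucepan lid off the waste chute and lay it on the stone grinding plate. Then slide the loose tile out from under the sill, pressing lightly on its top with closed fingers, and push it on over the front edge of the ledge so that it drops into the chute; the tile is thin and cracks if pressed hard, and it must not be lifted. Leave the pestle and the cup alone.

Things in the scene. Friction and masses are not known exactly. Their poses are not given: they have to be found in the camera images.
- ledge: Fixed brick step, 175 (x) x 190 (y) mm, cream tiles on top 125 mm above the bench. Origin: on the bench below the middle of its front edge; x runs from the front edge back into the step, y along the edge, z up. In its top a mortar bed, y -40.5 to 40.5, x 0 (open front edge) to 132 mm, 115 mm above the bench, between fixed tiles. A sill roofs all behind x = 90 mm, 131 to 145 mm above the bench.
- ledge_edge (a point): Middle of the bed's open front edge, 115 mm above the bench; axes as the ledge's. Over the last 54 mm or less before this edge old mortar makes the bed ramp up by a gentle slope, to 1 to 8 mm above this point; how much differs each time and is not measured: what is slid along the bed tilts and climbs with it, so follow it by feel.
- tile_center (a point): Centre of the loose tile, 75 x 75 x 10 mm, 130 g, flat in the bed, top 125 mm up, flush with the fixed tiles 3 mm to its sides. Its rear is under the sill; the front 35 mm show, 55 mm back from the ledge edge. Fingertips set down slowly (5 mm/s) 20 mm behind its front side, pressing 3-10 N, drag it out (-x); clear of the sill, it can be pushed from behind. Over 15 N cracks it. Axes as the ledge's.
- chute: Fixed open-topped sheet-steel waste chute, 136 x 136 mm outside, walls 4 mm, 95 mm high, standing just in front of the ledge's front edge (gap 8 to 12 mm) with its mouth 20 mm below the bed. Its bottom slopes, 5 to 27 mm above the bench. Origin: centre of its underside, on the bench.
- lid_knob (a point): Grip point on the black knob of the aluminium saucepan lid, 33 mm above the lid's flat underside. Lid 144 mm across, about 200 g; knob upright, round, 28 mm across, from 22 to 44 mm above the underside. At the start the lid lies flat over the mouth of the chute (underside 95 mm above the bench).
- plate_rim (a point): Centre of the rim plane of the fixed round stone grinding plate, 190 mm across, rim 34 mm above the bench and 12 mm wide, 9 mm deep dish inside it: a lid laid within the rim lies in the dish with its underside 25 mm above the bench; laid off-centre it lies on the rim.
- pestle: Bystander: hardwood pestle, 168 mm long, 38 mm thick, lying on the bench. Origin under its middle, its length along x.
- cup: Bystander: white ceramic cup without handle, 72 mm across, 70 mm high. Origin at the centre of its underside.
There are look-alikes about, which are no part of the job. What is shaped like the part that bears plate_rim but red is not meant. What is shaped like the part that bears lid_knob but purple is not meant.

How it is judged (in metres and radians):
On the way, in this order (a step that is already met when the one before it is completed fails the run):
1. the lid lies on the grinding plate, let go (horizontal distance between lid_knob and plate_rim below 0.06 m and height (world z) of lid_knob below 0.08 m and angle between lid_knob's own z axis and vertical below 0.2 rad and contact force between each of the arm, the fingers and lid below 0.1 N), for 0.2 s.
2. the tile has dropped into the chute (x of tile_center in the frame of chute between -0.066 and 0.066 m and y of tile_center in the frame of chute between -0.066 and 0.066 m and z of tile_center in the frame of chute below 0.075 m), for 0.2 s.
At the end, for the whole second after the job is handed in: The tile lies at rest inside the chute (its centre between the walls and less than 75 mm above the bench) and the lid rests on the grinding plate, right way up (tilted less than 0.2 rad), its knob within 60 mm of the plate's centre sideways and less than 80 mm above the bench (all of step 2 and linear speed of each of tile, lid below 0.03 m/s and horizontal distance between lid_knob and plate_rim below 0.06 m and height (world z) of lid_knob below 0.08 m and angle between lid_knob's own z axis and vertical below 0.2 rad); the robot touches nothing.
It fails at once if the tile is pressed with more than 15 N by the robot (contact force between any of the fingers, the arm and tile above 15 N).
It fails at once if the tile is lifted off its bed (its centre more than 25 mm above where it lay) (height (world z) of tile_center above 0.145 m).
It fails at once if the pestle or the cup is moved by more than 30 mm (distance of any of pestle, cup from where it was at the start of the episode above 0.03 m).
It also fails if it takes over 70 s, if anything falls off the work surface, if the arm or the gripper's body presses on something with over 40 N, if the wrist force passes 120 N, or if a joint passes its speed limit or range.

## Working session

There is one attempt and no reset: what is moved stays moved. The work goes in short steps, Python scripts to look and compute and a tool call to move; the robot and the scene stay as the last step left them, time stands still between calls to the robot, and variables do not carry over. Pictures are saved under pics/ and viewed, at most 10 in all, crops included, and the job is handed in when it is done.

Besides the shell and the picture viewer there is one more tool, called after "Call:" as a command line: name --argument value ..., lists and objects as JSON in quotes. play_rows: Moves the arm, as the interface text tells. Its arguments: {"type":"object","properties":{"series":{"type":"array"}},"required":["series"]}

```bash
mkdir -p pics; ls; cat > h.py <<'E'
import numpy as np, cv2
from cell import ctrl, get_image, get_calibration, workorder, boxes_of, place_of
def deproj(cam,px,d):
    c=get_calibration(cam);K=np.array(c['K']);R=np.array(c['R']);t=np.array(c['t']).ravel()
    return R.T@(np.linalg.inv(K)@[px[0],px[1],1]*d-t)
def onz(cam,px,z):
    c=get_calibration(cam);K=np.array(c['K']);R=np.array(c['R']);t=np.array(c['t']).ravel()
    o=-R.T@t; r=R.T@np.linalg.inv(K)@[px[0],px[1],1]
    return o+r*(z-o[2])/r[2]
def cloud(cam,dep):
    c=get_calibration(cam);K=np.array(c['K']);R=np.array(c['R']);t=np.array(c['t']).ravel()
    v,u=np.mgrid[:dep.shape[0],:dep.shape[1]]
    P=(np.stack([u,v,np.ones_like(u)],-1)@np.linalg.inv(K).T)*dep[...,None]
    return (P-t)@R
E
python3 - <<'E'
from h import *
np.set_printoptions(precision=1,suppress=True)
for cam in ['scene','top']:
    im,d=get_image(cam); np.savez(f'pics/{cam}0.npz',im=im,d=d)
    cv2.imwrite(f'pics/{cam}0.png',im[...,::-1])
    for n in ['ledge_edge','tile_center','chute','lid_knob','plate_rim','pestle','cup','ledge']:
        for r in place_of(n,cam)[:3]:
            p=r['pixel'];z={'ledge_edge':115,'tile_center':120,'chute':0,'lid_knob':128,'plate_rim':34}.get(n,0)
            print(cam,n,np.array(p),round(r['p'],2),onz(cam,p,z))
s=ctrl.read_state();print(s,ctrl.tcp_to_grasp)
E
```

```text
pics
scene ledge_edge [367.6 236.2] 0.73 [593.2 132.8 115. ]
scene tile_center [406. 241.] 0.54 [579.3 225.9 120. ]
scene chute [336.7 256.7] 0.89 [605.9  60.2   0. ]
scene lid_knob [290.5 307.5] 0.84 [841.1  24.8 128. ]
scene lid_knob [333.4 225.7] 0.83 [599.8  45.2 128. ]
scene plate_rim [244.9 187.4] 0.87 [ 489.2 -260.9   34. ]
scene plate_rim [273.5 135.9] 0.65 [ 259.9 -265.9   34. ]
scene pestle [230.5 261.9] 0.89 [ 715.4 -202.9    0. ]
scene cup [290.9 190.3] 0.87 [ 428.8 -141.4    0. ]
scene ledge [368.8 259.6] 0.73 [586.1 144.2   0. ]
top ledge_edge [240.9 176.9] 0.61 [595.3 127.5 115. ]
top tile_center [196.3 181.7] 0.67 [584.5 228.2 120. ]
top lid_knob [290.2 102.9] 0.84 [766.9  11.5 128. ]
top lid_knob [373.7 140.2] 0.3 [ 675.3 -181.2  128. ]
top plate_rim [404.  221.4] 0.93 [ 491.8 -268.1   34. ]
top plate_rim [409.5 315.1] 0.9 [ 261.5 -271.7   34. ]
top pestle [371.7 143.5] 0.91 [ 704.1 -199.2    0. ]
top cup [353.  243.9] 0.79 [ 437.7 -141.6    0. ]
top cup [250.  187.1] 0.71 [590.3 124.8   0. ]
top ledge [251.4 187.9] 0.79 [588.1 121.2   0. ]
top ledge [270.3 175.5] 0.37 [620.5  71.7   0. ]
{'clock': 0.9, 'qpos': array([-1.4,  0.6,  0. ,  1.5, -0. ,  1. , -0. ]), 'qd': array([-0., -0., -0.,  0., -0., -0.,  0.]), 'tau': array([ -0. , -56.3,   1.2, -19.4,   0. ,   0. ,  -0. ]), 'eef_pos': array([173.2, 626.5, 231.3]), 'tool_rot': array([ 3.1, -0. ,  2.9]), 'force': array([ 0.4, -0. , -0.6]), 'torque': array([ 0.,  0., -0.]), 'gripper_force': 0.0, 'width': 85.45774521740363} 18.700000000000003
```

View images.

View pics/scene0.png

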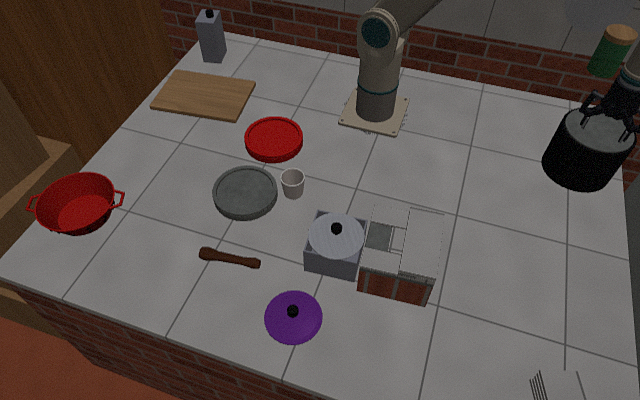

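View pics/top0.png

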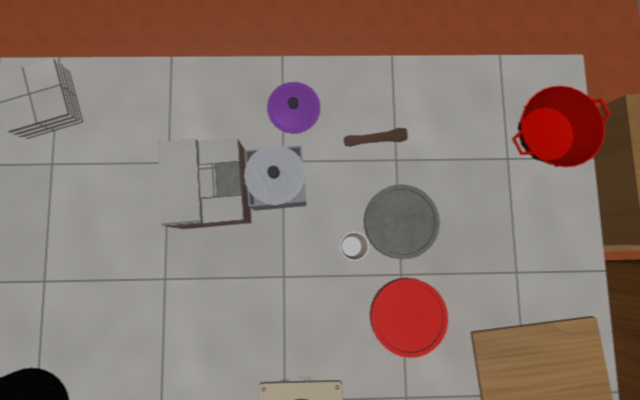

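```bash
python3 - <<'E'
from h import *
np.set_printoptions(precision=1,suppress=True)
for cam,kp in [('top',(273,172)),('scene',(336,228))]:
    f=np.load(f'pics/{cam}0.npz');im=f['im'];P=cloud(cam,f['d'])
    X,Y,Z=P[...,0],P[...,1],P[...,2]
    ok=(f['d']>0)
    m=ok&(abs(X-600)<90)&(abs(Y-50)<100)&(Z>125)&(im.max(-1)<80)
    print(cam,'knob',m.sum(),P[m].mean(0),P[m].max(0),'px',onz(cam,kp,135))
    m=ok&(abs(X-600)<110)&(abs(Y-45)<110)&(Z>96)&(Z<122)&(Y<125)
    c,r=cv2.minEnclosingCircle(P[m][:,:2].astype(np.float32));print(' lid',c,r)
    m=ok&(abs(X-490)<130)&(abs(Y+265)<130)&(Z>28)&(Z<45)
    c,r=cv2.minEnclosingCircle(P[m][:,:2].astype(np.float32));print(' plate',c,r,np.median(P[m][:,2]))
    m=ok&(abs(X-600)<200)&(abs(Y-210)<150)&(Z>138)&(Z<152)
    print(' sill',cv2.minAreaRect(P[m][:,:2].astype(np.float32)),np.median(P[m][:,2]))
    m=ok&(abs(X-600)<200)&(abs(Y-210)<150)&(Z>119)&(Z<152)&(Y>115)
    rc=cv2.minAreaRect(P[m][:,:2].astype(np.float32));print(' ledge',rc,cv2.boxPoints(rc).tolist())
im=np.load('pics/top0.npz')['im'][125:240,145:315]
im=cv2.resize(im,None,fx=4.5,fy=4.5,interpolation=cv2.INTER_CUBIC)
cv2.imwrite('pics/crop.png',im[...,::-1])
E
```

```text
top knob 105 [601.9  51.1 138.2] [615.   62.5 142.8] px [601.7  51.5 135. ]
 lid (584.2704467773438, 60.296852111816406) 107.69902038574219
 plate (475.2408447265625, -238.981201171875) 123.8959732055664 33.52265834121645
 sill ((587.4434204101562, 181.6783905029297), (190.3816375732422, 246.08154296875), 4.101863861083984) 144.85507537824066
 ledge ((585.0437622070312, 216.76568603515625), (190.31826782226562, 175.87057495117188), 4.280192852020264) [[483.5870361328125, 297.3536071777344], [496.7130126953125, 121.97354888916016], [686.50048828125, 136.17776489257812], [673.37451171875, 311.5578308105469]]
scene knob 98 [608.   54.4 135.6] [617.   66.9 142.5] px [609.1  54.8 135. ]
 lid (603.4865112304688, 53.83161926269531) 94.10533142089844
 plate (472.71405029296875, -238.7681427001953) 124.70347595214844 32.85706127362021
 sill ((587.3884887695312, 182.04244995117188), (193.6941680908203, 246.51693725585938), 4.528940200805664) 145.17681418139009
 ledge ((583.9671630859375, 217.70803833007812), (195.67691040039062, 174.87660217285156), 4.223385334014893) [[479.9549865722656, 297.70355224609375], [492.8337707519531, 123.30183410644531], [687.9793701171875, 137.7125244140625], [675.1005859375, 312.1142578125]]
```

View pics/crop.png

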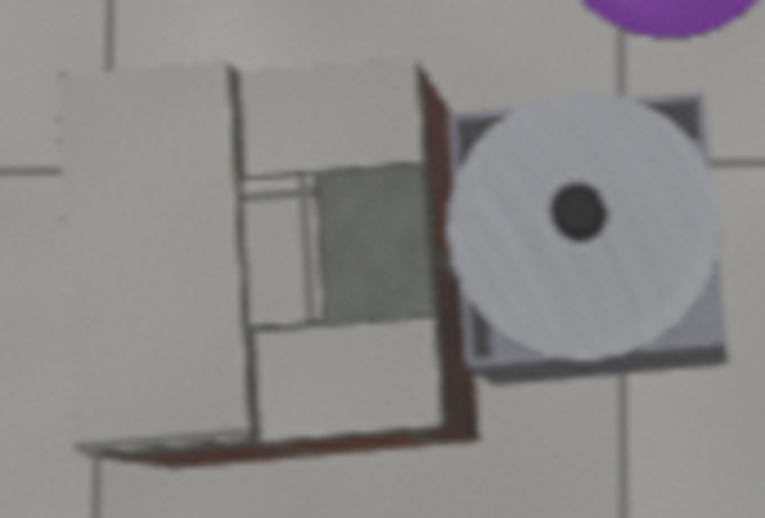

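```bash
python3 - <<'E'
from h import *
np.set_printoptions(precision=1,suppress=True)
for cam in ['top','scene']:
    f=np.load(f'pics/{cam}0.npz');im=f['im'];P=cloud(cam,f['d'])
    X,Y,Z=P[...,0],P[...,1],P[...,2]
    r=np.hypot(X-603,Y-52)
    print(cam,[(a,round(float(np.median(Z[(r>=a)&(r<a+4)])),1)) for a in range(0,80,4)])
    m=(r<76)&(Z>92)&(Z<122)&(Y<122)
    m&=~((Z<98)&(r>72)); c,rr=cv2.minEnclosingCircle(P[m][:,:2].astype(np.float32));print(' lid',c,rr)
    m=(abs(X-490)<130)&(abs(Y+265)<130)&(Z>28)&(Z<38)&(np.hypot(X-435,Y+141)<50)
    m2=(abs(X-490)<130)&(abs(Y+265)<115)&(Z>30)&(Z<38)&~(np.hypot(X-435,Y+141)<48)
    c,rr=cv2.minEnclosingCircle(P[m2][:,:2].astype(np.float32));print(' plate',c,rr)
    m=(np.hypot(X-435,Y+141)<60)&(Z>62); c,rr=cv2.minEnclosingCircle(P[m][:,:2].astype(np.float32));print(' cup',c,rr)
from scipy.spatial.transform import Rotation as R
s=ctrl.read_state(); print(R.from_euler('xyz',s['tool_rot']).as_matrix(),s['tool_rot'])
E
```

```text
top [(0, 139.7), (4, 139.0), (8, 138.5), (12, 117.6), (16, 106.3), (20, 105.9), (24, 105.3), (28, 105.0), (32, 104.4), (36, 104.0), (40, 103.1), (44, 102.2), (48, 101.4), (52, 100.4), (56, 99.5), (60, 98.7), (64, 98.7), (68, 98.0), (72, 30.6), (76, 64.4)]
 lid (603.219970703125, 52.60386657714844) 72.0418472290039
 plate (493.3607482910156, -262.6303405761719) 95.0509262084961
 cup (432.9653015136719, -134.4894256591797) 35.57229232788086
scene [(0, 138.2), (4, 137.9), (8, 136.8), (12, 125.3), (16, 105.7), (20, 105.6), (24, 105.9), (28, 105.2), (32, 104.5), (36, 104.3), (40, 103.2), (44, 102.0), (48, 101.2), (52, 100.4), (56, 99.7), (60, 98.8), (64, 88.3), (68, 82.0), (72, 60.0), (76, 46.1)]
 lid (603.7529296875, 53.968711853027344) 72.77731323242188
 plate (492.4246520996094, -260.1846618652344) 96.64144897460938
 cup (431.8404541015625, -132.8756866455078) 36.859825134277344
[[-1.   0.3 -0. ]
 [ 0.3  1.   0. ]
 [ 0.   0.  -1. ]] [ 3.1 -0.   2.9]
```

Call:
play_rows --series '[[[2.2,-2.9,0,0,0,-4.6,0],[2.2,-2.9,0,0,0,-4.6,0],[2.2,-2.9,0,0,0,-4.6,0],[2.2,-2.9,0,0,0,-4.6,0],[2.2,-2.9,0,0,0,-4.6,0],[2.2,-2.9,0,0,0,-4.6,0],[2.2,-2.9,0,0,0,-4.6,0],[2.2,-2.9,0,0,0,-4.6,0],[2.2,-2.9,0,0,0,-4.6,0],[2.2,-2.9,0,0,0,-4.6,0],[2.2,-2.9,0,0,0,-4.6,0],[2.2,-2.9,0,0,0,-4.6,0],[2.2,-2.9,0,0,0,-4.6,0],[2.2,-2.9,0,0,0,-4.6,0],[2.2,-2.9,-1,0,0,-4.6,0],[2.2,-2.9,-1,0,0,0,0],[2.2,-2.9,-1,0,0,0,0],[2.2,-2.9,-1,0,0,0,0],[2.2,-2.9,-1,0,0,0,0],[1.2,-2.3,-1,0,0,0,0]]]'

```text
clock: 3.4
eef_pos: [604.5, 50.9, 171.1]
tool_rot: [3.141, 0.0, 1.667]
force: [0.3, 0.3, 0.5]
width: 85.4
gripper_force: 0.0
```

Call:
play_rows --series '[[[-0.1,0.1,-1.5,0,0,-1.2,0],[0,0,-1.5,0,0,0,0],[0,0,-1.5,0,0,0,0],[0,0,-1.0,0,0,0,0],[0,0,-0.6,0,0,0,0],[0,0,-0.2,0,0,0,0],[0,0,0,0,0,0,0.7],[0,0,0,0,0,0,1],[0,0,0,0,0,0,1],[0,0,0,0,0,0,1],[0,0,0,0,0,0,1],[0,0,0,0,0,0,1]]]'

```text
clock: 4.9
eef_pos: [602.6, 53.5, 108.9]
tool_rot: [3.141, -0.0, 1.647]
force: [-1.4, 0.8, 5.1]
width: 26.0
gripper_force: 59.0
```

Call:
play_rows --series '[[[0,0,0.5,0,0,0,1],[0,0,1.5,0,0,0,1],[0,0,2,0,0,0,1],[0,0,2,0,0,0,1],[0,-0.5,1.5,0,0,0,1],[-0.7,-2,0,0,0,0,1],[-0.9,-2.8,0,0,0,0,1],[-0.9,-2.8,0,0,0,0,1],[-0.9,-2.8,0,0,0,0,1],[-0.9,-2.8,0,0,0,0,1],[-0.9,-2.8,0,0,0,0,1],[-0.9,-2.8,0,0,0,0,1],[-0.9,-2.8,0,0,0,0,1],[-0.9,-2.8,0,0,0,0,1],[-0.9,-2.8,0,0,0,0,1],[-0.9,-2.5,0,0,0,0,1],[-0.8,-2.0,0,0,0,0,1],[-0.4,-1.0,0,0,0,0,1],[0,-0.5,0,0,0,0,1],[0,0,0,0,0,0,1]]]'

```text
clock: 7.4
eef_pos: [493.3, -283.2, 183.1]
tool_rot: [-3.142, -0.0, 1.647]
force: [0.9, 0.8, -2.0]
width: 26.2
gripper_force: 59.1
```

Call:
play_rows --series '[[[0,1,-1,0,0,0,1],[0,1.1,-2,0,0,0,1],[0,0,-2.5,0,0,0,1],[0,0,-2.5,0,0,0,1],[0,0,-2.5,0,0,0,1],[0,0,-1.5,0,0,0,1],[0,0,-1,0,0,0,1],[0,0,-0.5,0,0,0,1],[0,0,-0.3,0,0,0,1],[0,0,-0.2,0,0,0,1],[0,0,-0.1,0,0,0,1],[0,0,0,0,0,0,1]]]'

```text
clock: 8.9
eef_pos: [493.3, -262.6, 42.5]
tool_rot: [3.141, 0.0, 1.647]
force: [0.2, -0.4, -2.8]
width: 25.9
gripper_force: 59.1
```

Call:
play_rows --series '[[[0,0,-0.1,0,0,0,1],[0,0,-0.1,0,0,0,1],[0,0,-0.1,0,0,0,1],[0,0,0,0,0,0,1],[0,0,0,0,0,0,0.5],[0,0,0,0,0,0,0],[0,0,0,0,0,0,0],[0,0,0,0,0,0,0],[0,0,0.5,0,0,0,0],[0,0,1.5,0,0,0,0],[0,0,3,0,0,0,0],[0,0,4,0,0,0,0],[0,0,4,0,0,0,0],[0,0,3,0,0,0,0.5],[0,0,0,0,0,0,1],[0,0,0,0,0,0,1]]]'

```text
clock: 10.9
eef_pos: [492.9, -262.1, 199.3]
tool_rot: [-3.141, -0.001, 1.647]
force: [0.6, -0.6, -0.6]
width: 32.2
gripper_force: 0.0
```

```bash
python3 - <<'E'
from h import *
np.set_printoptions(precision=1,suppress=True)
im,d=get_image('top');np.savez('pics/top1.npz',im=im,d=d);P=cloud('top',d)
cv2.imwrite('pics/top1.png',im[...,::-1])
print([(r['pixel'],r['p'],onz('top',r['pixel'],58)) for r in place_of('lid_knob','top')])
# ledge profile in ledge frame
E=np.array([591,129.8]);a=np.deg2rad(4.28);u=np.array([-np.sin(a),np.cos(a)]);v=np.array([-u[1],u[0]])
q=P[...,:2]-E;lx=q@u;ly=q@v;Z=P[...,2]
for x in range(-6,96,4):
    print(x,[round(float(np.median(Z[m])),1) if (m:=(abs(lx-x)<2)&(abs(ly-y)<6)).any() else None for y in (-60,-48,-38,-25,0,25,38,48,60)])
E
```

```text
[([290.7, 102.8], 0.95, array([795.5,  13.6,  58. ])), ([406.8, 221.9], 0.86, array([ 488.9, -268.8,   58. ]))]
-6 [None, None, None, None, None, None, None, None, -0.7]
-2 [79.4, 84.9, 75.0, 82.0, 79.2, 74.0, 78.0, 85.2, 61.1]
2 [125.1, 125.2, 119.9, 120.3, 120.4, 122.0, 121.9, 125.6, 125.0]
6 [125.0, 124.4, 121.0, 120.7, 120.0, 120.6, 121.6, 124.9, 125.3]
10 [124.8, 124.8, 121.6, 119.8, 119.6, 121.4, 121.7, 124.5, 124.7]
14 [125.2, 124.7, 119.6, 119.7, 119.4, 119.4, 121.4, 124.9, 125.3]
18 [123.8, 124.9, 118.6, 119.1, 119.7, 118.1, 118.6, 125.7, 124.5]
22 [125.3, 124.9, 119.7, 118.0, 117.5, 117.7, 119.7, 125.9, 123.9]
26 [125.1, 124.7, 117.8, 117.6, 117.5, 117.6, 117.4, 125.7, 125.7]
30 [125.0, 124.8, 118.6, 117.2, 116.7, 117.4, 118.2, 123.8, 124.9]
34 [124.6, 124.8, 117.9, 115.9, 117.6, 116.6, 116.3, 124.9, 124.6]
38 [124.1, 124.6, 116.0, 116.1, 116.4, 115.8, 116.7, 124.4, 124.5]
42 [124.9, 125.6, 116.3, 116.4, 116.3, 114.7, 117.1, 126.2, 124.6]
46 [124.7, 125.1, 115.6, 114.1, 115.4, 116.2, 117.7, 123.9, 124.7]
50 [124.5, 126.3, 115.1, 116.2, 114.6, 115.4, 115.3, 124.9, 125.2]
54 [125.3, 125.8, 117.1, 116.1, 115.7, 114.6, 116.8, 125.3, 124.7]
58 [124.2, 124.1, 125.5, 124.7, 124.7, 124.6, 125.0, 125.3, 124.5]
62 [124.2, 125.1, 124.9, 125.0, 125.0, 124.4, 126.2, 124.2, 125.0]
66 [125.4, 124.5, 124.3, 126.3, 124.7, 125.3, 124.2, 125.3, 124.3]
70 [124.2, 125.2, 123.7, 125.0, 124.9, 124.7, 124.0, 124.5, 125.6]
74 [124.9, 124.8, 124.3, 124.7, 124.7, 124.9, 123.2, 125.1, 124.8]
78 [123.6, 124.6, 125.0, 125.0, 125.4, 125.5, 123.9, 124.3, 124.4]
82 [125.6, 125.4, 124.6, 124.6, 124.7, 125.0, 121.9, 124.9, 125.9]
86 [125.0, 123.5, 125.0, 125.5, 125.5, 125.4, 123.2, 125.1, 125.3]
90 [134.2, 136.7, 137.3, 137.9, 135.4, 136.6, 137.6, 137.2, 138.7]
94 [145.3, 144.5, 144.6, 145.9, 144.6, 144.7, 145.5, 145.9, 145.0]
```

Call:
play_rows --series '[[[0.3,1.5,0,0,0,0,1],[0.5,2.5,0,0,0,0,1],[0.5,2.8,0,0,0,0,1],[0.5,2.8,0,0,0,0,1],[0.5,2.8,0,0,0,0,1],[0.5,2.8,0,0,0,0,1],[0.5,2.8,0,0,0,0,1],[0.6,2.8,0,0,0,0,1],[0.6,2.8,0,0,0,0,1],[0.6,2.8,0,0,0,0,1],[0.6,2.8,0,0,0,0,1],[0.6,2.8,0,0,0,0,1],[0.6,2.8,0,0,0,0,1],[0.6,2.8,0,0,0,0,1],[0.6,2.8,0,0,0,0,1],[0.6,2.8,-0.5,0,0,0,1],[0.6,2,-1,0,0,0,1],[0,1,-1.5,0,0,0,1],[0,0.2,-1.5,0,0,0,1],[0,0,0,0,0,0,1]]]'

```text
clock: 13.5
eef_pos: [584.9, 200.0, 152.4]
tool_rot: [-3.138, 0.002, 1.645]
force: [0.7, -0.2, 0.2]
width: -0.2
gripper_force: 0.0
```

View pics/top1.png

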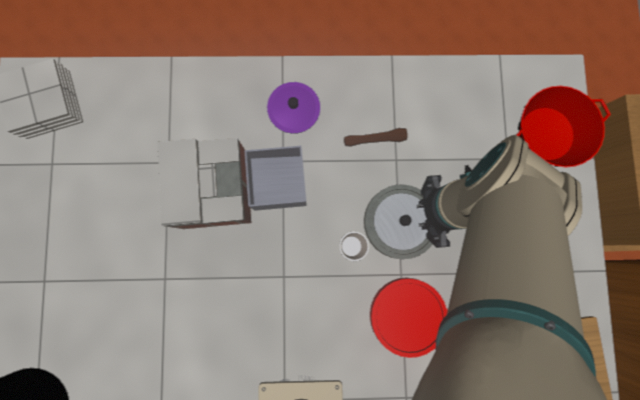

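Call:
play_rows --series '[[[0.05,0.2,-0.6,0,0,0,1],[0,0,-0.8,0,0,0,1],[0,0,-0.5,0,0,0,1],[0,0,-0.2,0,0,0,1],[0,0,-0.1,0,0,0,1],[0,0,-0.06,0,0,0,1],[0,0,-0.06,0,0,0,1],[0,0,0,0,0,0,1]]]'

```text
clock: 14.5
eef_pos: [586.8, 203.6, 131.2]
tool_rot: [3.141, -0.0, 1.647]
force: [0.4, -0.7, 0.2]
width: 0.3
gripper_force: 0.0
```

Call:
play_rows --series '[[[0,0,-0.1,0,0,0,1],[0,0,-0.1,0,0,0,1],[0,0,-0.06,0,0,0,1],[0,0,-0.06,0,0,0,1],[0,0,-0.06,0,0,0,1],[0,0,-0.06,0,0,0,1],[0,0,0,0,0,0,1]]]'

```text
clock: 15.38
eef_pos: [586.7, 203.5, 126.7]
tool_rot: [-3.142, -0.0, 1.647]
force: [-0.1, -0.2, 0.7]
width: -0.3
gripper_force: 0.0
```

Call:
play_rows --series '[[[0,0,-0.06,0,0,0,1],[0,0,-0.06,0,0,0,1],[0,0,-0.03,0,0,0,1]]]'

```text
clock: 15.75
eef_pos: [586.7, 203.5, 125.2]
tool_rot: [-3.142, -0.0, 1.647]
force: [-0.2, 0.1, 2.8]
width: -0.1
gripper_force: 1.3
```

Call:
play_rows --series '[[[0,0,-0.03,0,0,0,1],[0,0,0,0,0,0,1]]]'

```text
clock: 16.0
eef_pos: [586.7, 203.5, 125.2]
tool_rot: [-3.142, -0.0, 1.646]
force: [-0.2, 0.3, 2.8]
width: 0.1
gripper_force: 1.5
```

Call:
play_rows --series '[[[0,0,-0.05,0,0,0,1],[0,0,0,0,0,0,1]]]'

```text
clock: 16.25
eef_pos: [587.0, 203.5, 125.1]
tool_rot: [3.141, -0.0, 1.646]
force: [-1.3, -0.1, 6.1]
width: -0.6
gripper_force: 3.0
```

Call:
play_rows --series '[[[0.01,-0.1,0,0,0,0,1],[0.01,-0.2,0,0,0,0,1],[0.02,-0.2,0,0,0,0,1],[0,0,0,0,0,0,1]]]'

```text
clock: 16.75
eef_pos: [588.0, 198.8, 125.1]
tool_rot: [3.14, -0.001, 1.646]
force: [-0.4, 1.1, 5.0]
width: 0.1
gripper_force: 2.7
```

Call:
play_rows --series '[[[0.01,-0.2,0,0,0,0,1],[0.02,-0.2,0.01,0,0,0,1],[0.01,-0.2,0.015,0,0,0,1],[0.02,-0.2,0.015,0,0,0,1],[0.01,-0.2,0.015,0,0,0,1],[0,0,0,0,0,0,1]]]'

```text
clock: 17.5
eef_pos: [588.4, 189.0, 125.6]
tool_rot: [3.14, -0.001, 1.647]
force: [-0.4, 2.2, 5.9]
width: 0.1
gripper_force: 3.2
```

```bash
cat > tile.py <<'E'
from h import *
import sys
np.set_printoptions(precision=1,suppress=True)
im,d=get_image('top');P=cloud('top',d);cv2.imwrite(f'pics/{sys.argv[1]}.png',cv2.resize(im[110:260,140:340],None,fx=4,fy=4,interpolation=cv2.INTER_CUBIC)[...,::-1])
E=np.array([591,129.8]);a=np.deg2rad(4.28);u=np.array([-np.sin(a),np.cos(a)]);v=np.array([-u[1],u[0]])
q=P[...,:2]-E;lx=q@u;ly=q@v;Z=P[...,2]
for y in (-33,-24,0,24,33):
    print(y,[(x,round(float(np.median(Z[m])))) if (m:=(abs(lx-x)<1.5)&(abs(ly-y)<5)).any() else None for x in range(-45,90,3)])
for s in (1,): print('tcp lx,ly', (ctrl.read_state()['eef_pos'][:2]-E)@np.c_[u,v], ctrl.read_state()['force'])
E
python3 tile.py t1
```

```text
-33 [(-45, 23), (-42, 23), (-39, 25), (-36, 24), (-33, 24), (-30, 25), (-27, 24), (-24, 26), (-21, 27), (-18, 27), (-15, 60), (-12, 96), (-9, 93), None, None, (0, 84), (3, 121), (6, 120), (9, 120), (12, 120), (15, 477), (18, 498), (21, 312), (24, 507), (27, 505), (30, 504), (33, 119), (36, 418), (39, 501), (42, 127), (45, 495), (48, 499), (51, 499), (54, 502), (57, 504), (60, 501), (63, 503), (66, 504), (69, 504), (72, 503), (75, 503), (78, 503), (81, 501), (84, 503), (87, 508)]
-24 [(-45, 23), (-42, 23), (-39, 25), (-36, 23), (-33, 24), (-30, 26), (-27, 26), (-24, 27), (-21, 26), (-18, 29), (-15, 57), (-12, 95), None, None, None, (0, 80), (3, 120), (6, 122), (9, 121), (12, 120), (15, 482), (18, 509), (21, 512), (24, 514), (27, 365), (30, 346), (33, 336), (36, 311), (39, 509), (42, 507), (45, 508), (48, 508), (51, 508), (54, 508), (57, 509), (60, 510), (63, 509), (66, 510), (69, 510), (72, 509), (75, 509), (78, 509), (81, 510), (84, 511), (87, 515)]
0 [(-45, 22), (-42, 24), (-39, 25), (-36, 25), (-33, 24), (-30, 24), (-27, 25), (-24, 26), (-21, 28), (-18, 28), (-15, 61), (-12, 95), N
[... 623 characters left out ...]
(36, 362), (39, 375), (42, 381), (45, 557), (48, 227), (51, 560), (54, 562), (57, 560), (60, 561), (63, 566), (66, 563), (69, 564), (72, 561), (75, 561), (78, 557), (81, 447), None, (87, 545)]
33 [(-45, 24), (-42, 24), (-39, 25), (-36, 24), (-33, 25), (-30, 26), (-27, 25), (-24, 28), (-21, 27), (-18, 26), (-15, 59), (-12, 95), None, None, None, (0, 87), (3, 120), (6, 120), (9, 120), (12, 119), (15, 477), (18, 514), (21, 544), (24, 545), (27, 551), (30, 555), (33, 559), (36, 562), (39, 352), (42, 362), (45, 357), (48, 320), (51, 329), (54, 329), (57, 335), (60, 330), (63, 323), (66, 334), (69, 344), (72, 350), (75, 566), (78, 332), (81, 567), None, None]
tcp lx,ly [59.3 -1.9] [-1.   1.3  6.5]
```

```bash
cat > tile.py <<'E'
from h import *
import sys
np.set_printoptions(precision=1,suppress=True)
im,d=get_image('scene');P=cloud('scene',d);cv2.imwrite(f'pics/{sys.argv[1]}.png',cv2.resize(im[190:310,290:460],None,fx=4.5,fy=4.5,interpolation=cv2.INTER_CUBIC)[...,::-1])
E=np.array([591,129.8]);a=np.deg2rad(4.28);u=np.array([-np.sin(a),np.cos(a)]);v=np.array([-u[1],u[0]])
q=P[...,:2]-E;lx=q@u;ly=q@v;Z=P[...,2]
for y in (-33,-25):
    print(y,[(x,round(float(np.median(Z[m])))) if (m:=(abs(lx-x)<1.5)&(abs(ly-y)<6)).any() else None for x in range(-45,90,3)])
s=ctrl.read_state(); print('tcp lx,ly', (s['eef_pos'][:2]-E)@np.c_[u,v], s['eef_pos'][2], s['force'])
E
python3 tile.py s1
```

```text
-33 [None, None, None, None, None, None, None, None, None, None, None, (-12, 95), (-9, 50), (-6, 0), None, (0, 119), (3, 122), (6, 121), (9, 119), (12, 119), (15, 480), (18, 496), (21, 502), (24, 503), (27, 502), (30, 503), (33, 436), (36, 389), (39, 386), (42, 381), (45, 377), (48, 381), (51, 369), (54, 380), (57, 382), (60, 377), (63, 376), (66, 382), (69, 373), (72, 380), (75, 379), (78, 376), (81, 382), (84, 379), (87, 387)]
-25 [(-45, 24), (-42, 24), (-39, 24), (-36, 26), (-33, 23), (-30, 26), (-27, 27), (-24, 29), (-21, 25), (-18, 30), None, (-12, 96), (-9, 40), (-6, 0), None, (0, 117), (3, 120), (6, 120), (9, 120), (12, 119), (15, 487), (18, 507), (21, 510), (24, 511), (27, 406), (30, 367), (33, 373), (36, 372), (39, 394), (42, 427), (45, 436), (48, 437), (51, 469), (54, 502), (57, 499), (60, 440), (63, 471), (66, 504), (69, 501), (72, 437), (75, 437), (78, 395), (81, 383), (84, 367), (87, 379)]
tcp lx,ly [59.3 -1.9] 125.5868289011728 [-0.4  1.5  6.1]
```

View pics/s1.png

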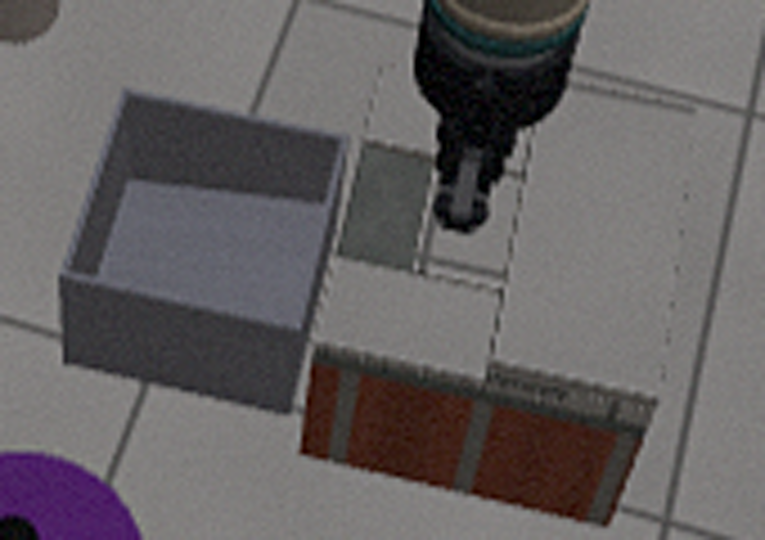

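Call:
play_rows --series '[[[0.01,-0.2,0.015,0,0,0,1],[0.02,-0.2,0.015,0,0,0,1],[0.01,-0.2,0.015,0,0,0,1],[0.02,-0.2,0.015,0,0,0,1],[0.01,-0.2,0.015,0,0,0,1],[0.02,-0.2,0.015,0,0,0,1]]]'

```text
clock: 18.35
eef_pos: [589.6, 178.0, 126.8]
tool_rot: [3.139, -0.002, 1.647]
force: [-0.3, 3.6, 8.6]
width: -0.3
gripper_force: 4.2
```

Call:
play_rows --series '[[[0,-0.1,0.04,0,0,0,1],[0.02,-0.2,0.02,0,0,0,1],[0.01,-0.2,0.02,0,0,0,1],[0.02,-0.2,0.02,0,0,0,1],[0.01,-0.2,0.02,0,0,0,1],[0.02,-0.2,0.02,0,0,0,1]]]'

```text
clock: 19.1
eef_pos: [590.4, 166.9, 128.2]
tool_rot: [3.139, -0.002, 1.647]
force: [-0.6, 3.0, 7.7]
width: 0.1
gripper_force: 4.0
```

Call:
play_rows --series '[[[0.01,-0.2,0.025,0,0,0,1],[0.02,-0.2,0.02,0,0,0,1],[0.01,-0.2,0.02,0,0,0,1],[0.02,-0.2,0.02,0,0,0,1],[0.01,-0.2,0.02,0,0,0,1],[0.02,-0.2,0.02,0,0,0,1]]]'

```text
clock: 19.85
eef_pos: [591.4, 155.0, 129.6]
tool_rot: [3.139, -0.002, 1.647]
force: [-0.4, 3.6, 8.5]
width: -0.3
gripper_force: 4.5
```

Call:
play_rows --series '[[[0.01,-0.2,0.03,0,0,0,1],[0.02,-0.2,0.02,0,0,0,1],[0.01,-0.2,0.02,0,0,0,1],[0.02,-0.2,0.02,0,0,0,1],[0,0,0.05,0,0,0,1],[0,0,0.2,0,0,0,1],[0,0,1,0,0,0,1],[0,0,1.5,0,0,0,1],[0,0,1.5,0,0,0,1],[0,0,0,0,0,0,1]]]'

```text
clock: 21.1
eef_pos: [592.2, 145.6, 173.8]
tool_rot: [3.138, -0.001, 1.647]
force: [0.1, 0.6, -0.2]
width: 0.0
gripper_force: 0.0
```

```bash
sed -i 's/Z=P\[...,2\]/Z=P[...,2];lx=np.where(Z<150,lx,999)/; s/(-33,-25)/(-33,-25,-10,0,10,25)/' tile.py; python3 tile.py s2
```

```text
-33 [None, None, None, None, None, (-30, 28), None, None, None, None, None, (-12, 96), (-9, 30), (-6, -3), (-3, 130), (0, 131), (3, 131), (6, 129), (9, 132), (12, 131), (15, 129), (18, 130), (21, 129), (24, 130), (27, 129), (30, 128), (33, 127), (36, 128), (39, 128), (42, 127), (45, 129), (48, 125), (51, 127), (54, 126), (57, 125), (60, 126), (63, 126), (66, 125), (69, 125), (72, 126), (75, 115), (78, 117), (81, 114), (84, 115), (87, 116)]
-25 [(-45, 22), (-42, 22), (-39, 23), (-36, 25), (-33, 24), (-30, 28), (-27, 27), (-24, 27), (-21, 30), (-18, 28), None, (-12, 96), (-9, 34), (-6, 2), None, (0, 133), (3, 133), (6, 130), (9, 131), (12, 131), (15, 131), (18, 129), (21, 130), (24, 130), (27, 129), (30, 127), (33, 128), (36, 129), (39, 128), (42, 128), (45, 129), (48, 128), (51, 127), (54, 127), (57, 127), (60, 127), (63, 125), (66, 125), (69, 126), (72, 125), (75, 115), (78, 114), (81, 115), (84, 116), (87, 115)]
-10 [(-45, 22), (-42, 24), (-39, 21), (-36, 25), (-33, 26), (-30, 25), (-27, 26), (-24, 26), (-21, 26), (-18, 28), None, (-12, 94), (-9, 37), (-6, -1), None, (0, 131), (3, 1
[... 1113 characters left out ...]
 128), (48, 127), (51, 129), (54, 128), (57, 126), (60, 126), (63, 126), (66, 125), (69, 125), (72, 126), (75, 116), (78, 114), (81, 116), (84, 112), (87, 115)]
25 [(-45, 25), (-42, 21), (-39, 25), (-36, 24), (-33, 27), (-30, 25), (-27, 25), (-24, 26), (-21, 28), (-18, 26), None, (-12, 95), (-9, 46), (-6, 1), None, (0, 131), (3, 130), (6, 130), (9, 130), (12, 128), (15, 129), (18, 127), (21, 128), (24, 129), (27, 129), (30, 128), (33, 130), (36, 129), (39, 128), (42, 128), (45, 127), (48, 127), (51, 127), (54, 126), (57, 126), (60, 126), (63, 127), (66, 127), (69, 125), (72, 126), (75, 115), (78, 114), (81, 114), (84, 115), (87, 117)]
tcp lx,ly [15.7 -1.7] 172.86453839791483 [-0.5 -0.5 -0.5]
```

Call:
play_rows --series '[[[-0.1,1,0,0,0,0,1],[-0.15,1.5,0,0,0,0,1],[-0.15,1.2,-1,0,0,0,1],[-0.05,0.2,-1.5,0,0,0,1],[0,0,-1,0,0,0,1],[0,0,-0.5,0,0,0,1],[0,0,-0.2,0,0,0,1],[0,0,0,0,0,0,1]]]'

```text
clock: 22.15
eef_pos: [586.8, 184.1, 130.0]
tool_rot: [3.141, 0.0, 1.646]
force: [-0.1, -0.3, -0.8]
width: -0.1
gripper_force: 0.0
```

Call:
play_rows --series '[[[0,0,-0.06,0,0,0,1],[0,0,-0.06,0,0,0,1],[0,0,-0.06,0,0,0,1],[0,0,-0.06,0,0,0,1],[0,0,0,0,0,0,1]]]'

```text
clock: 22.78
eef_pos: [586.5, 184.5, 127.5]
tool_rot: [-3.142, -0.0, 1.647]
force: [1.1, 0.3, -0.6]
width: -0.2
gripper_force: 0.0
```

Call:
play_rows --series '[[[0,0,-0.04,0,0,0,1],[0,0,-0.04,0,0,0,1],[0,0,0,0,0,0,1]]]'

```text
clock: 23.15
eef_pos: [586.6, 184.5, 127.1]
tool_rot: [3.141, -0.0, 1.647]
force: [-1.4, -1.2, 4.6]
width: -0.0
gripper_force: 2.3
```

Call:
play_rows --series '[[[0.01,-0.1,-0.02,0,0,0,1],[0.02,-0.2,0,0,0,0,1],[0.01,-0.2,0.01,0,0,0,1],[0.02,-0.2,0.01,0,0,0,1],[0.01,-0.2,0.01,0,0,0,1]]]'

```text
clock: 23.78
eef_pos: [588.0, 176.3, 127.4]
tool_rot: [3.14, -0.001, 1.647]
force: [-0.6, 1.7, 4.6]
width: -0.0
gripper_force: 2.7
```

Call:
play_rows --series '[[[0.01,-0.2,0,0,0,0,1],[0.02,-0.2,0.005,0,0,0,1],[0.01,-0.2,0.005,0,0,0,1],[0.02,-0.2,0.01,0,0,0,1],[0.01,-0.2,0.01,0,0,0,1]]]'

```text
clock: 24.4
eef_pos: [588.8, 166.5, 127.8]
tool_rot: [3.139, -0.001, 1.647]
force: [-0.5, 1.5, 6.0]
width: 0.1
gripper_force: 3.1
```

Call:
play_rows --series '[[[0.01,-0.2,0.01,0,0,0,1],[0.02,-0.2,0.015,0,0,0,1],[0.01,-0.2,0.02,0,0,0,1],[0.02,-0.2,0.02,0,0,0,1],[0.01,-0.2,0.02,0,0,0,1]]]'

```text
clock: 25.02
eef_pos: [589.5, 156.9, 128.7]
tool_rot: [3.139, -0.002, 1.647]
force: [0.3, 2.6, 7.4]
width: 0.2
gripper_force: 3.3
```

Call:
play_rows --series '[[[0.01,-0.2,0.03,0,0,0,1],[0.02,-0.2,0.025,0,0,0,1],[0,0,0.05,0,0,0,1],[0,0,0.2,0,0,0,1],[0,0,1,0,0,0,1],[0,0,1.5,0,0,0,1],[0,0,1,0,0,0,1],[0,0,0,0,0,0,1]]]'

```text
clock: 26.02
eef_pos: [589.7, 151.6, 167.4]
tool_rot: [3.139, -0.0, 1.647]
force: [0.0, 0.0, -0.5]
width: -0.1
gripper_force: 0.0
```

```bash
sed -i 's/(-33,-25,-10,0,10,25)/(-30,0,30)/' tile.py; python3 tile.py s3
```

```text
-30 [None, None, None, (-36, 25), (-33, 137), (-30, 135), (-27, 134), (-24, 135), (-21, 136), (-18, 134), (-15, 134), (-12, 115), (-9, 65), (-6, 130), (-3, 131), (0, 132), (3, 133), (6, 132), (9, 130), (12, 130), (15, 129), (18, 129), (21, 129), (24, 130), (27, 128), (30, 127), (33, 127), (36, 128), (39, 125), (42, 116), (45, 113), (48, 116), (51, 115), (54, 116), (57, 115), (60, 117), (63, 114), (66, 116), (69, 116), (72, 116), (75, 117), (78, 115), (81, 117), (84, 116), (87, 115)]
0 [(-45, 24), (-42, 23), (-39, 26), (-36, 24), (-33, 26), (-30, 29), (-27, 131), (-24, 135), (-21, 82), (-18, 133), (-15, 135), (-12, 134), (-9, 41), (-6, 131), (-3, 131), (0, 133), (3, 130), (6, 131), (9, 131), (12, 130), (15, 130), (18, 128), (21, 130), (24, 129), (27, 127), (30, 128), (33, 126), (36, 126), (39, 127), (42, 116), (45, 114), (48, 115), (51, 115), (54, 116), (57, 114), (60, 115), (63, 114), (66, 116), (69, 115), (72, 114), (75, 114), (78, 114), (81, 117), (84, 113), (87, 116)]
30 [(-45, 23), (-42, 23), (-39, 23), (-36, 24), (-33, 135), (-30, 134), (-27, 134), (-24, 133), (-21, 134), (-18, 135), (-15, 134), (-12, 134), (-9, 13), (-6, 130), (-3, 133), (0, 132), (3, 130), (6, 129), (9, 130), None, None, None, None, None, None, None, (33, 129), (36, 126), (39, 125), (42, 117), (45, 115), (48, 116), (51, 115), (54, 116), (57, 115), (60, 115), (63, 115), (66, 115), (69, 115), (72, 114), (75, 114), (78, 117), (81, 113), (84, 116), (87, 116)]
tcp lx,ly [22.   0.2] 166.6175530793316 [-0.4 -0.3 -0.3]
```

Call:
play_rows --series '[[[-0.1,1.2,0,0,0,0,1],[-0.1,1.5,0,0,0,0,1],[-0.08,0.9,0,0,0,0,1],[0,0,0,0,0,0,1],[0,0,-1,0,0,0,1],[0,0,-1.5,0,0,0,1],[0,0,-1.2,0,0,0,1],[0,0,-0.6,0,0,0,1],[0,0,-0.3,0,0,0,1],[0,0,0,0,0,0,1]]]'

```text
clock: 27.32
eef_pos: [586.2, 187.5, 120.0]
tool_rot: [3.142, -0.0, 1.646]
force: [0.2, -0.5, 0.3]
width: 0.2
gripper_force: 0.0
```

Call:
play_rows --series '[[[0.02,-0.25,0,0,0,0,1],[0.02,-0.25,0,0,0,0,1],[0.02,-0.2,0.01,0,0,0,1],[0.01,-0.2,0.02,0,0,0,1],[0.02,-0.2,0.02,0,0,0,1],[0.01,-0.2,0.02,0,0,0,1],[0.02,-0.2,0.02,0,0,0,1]]]'

```text
clock: 28.2
eef_pos: [587.3, 172.2, 120.9]
tool_rot: [-3.142, 0.0, 1.647]
force: [0.1, 0.3, 0.3]
width: 0.0
gripper_force: 0.0
```

Call:
play_rows --series '[[[0.02,-0.2,0.02,0,0,0,1],[0.01,-0.2,0.02,0,0,0,1],[0.02,-0.2,0.02,0,0,0,1],[0.01,-0.2,0.02,0,0,0,1],[0.02,-0.2,0.02,0,0,0,1],[0.01,-0.2,0.02,0,0,0,1]]]'

```text
clock: 28.95
eef_pos: [588.2, 160.4, 122.2]
tool_rot: [3.142, -0.0, 1.647]
force: [-0.2, 0.3, -0.5]
width: 0.4
gripper_force: 0.0
```

```bash
python3 tile.py s4
```

```text
-30 [None, None, (-39, 25), None, None, (-30, 26), (-27, 25), (-24, 28), (-21, 29), (-18, 30), None, (-12, 95), (-9, 48), (-6, 1), None, (0, 120), (3, 120), (6, 119), (9, 124), (12, 118), (15, 119), (18, 118), (21, 120), (24, 117), (27, 119), (30, 118), (33, 118), (36, 119), (39, 116), (42, 116), (45, 114), (48, 116), (51, 115), (54, 115), (57, 112), (60, 117), (63, 113), (66, 116), (69, 115), (72, 116), (75, 116), (78, 115), (81, 114), (84, 115), (87, 115)]
0 [(-45, 22), (-42, 24), (-39, 24), (-36, 22), (-33, 25), (-30, 26), (-27, 24), (-24, 26), (-21, 27), (-18, 29), None, (-12, 96), (-9, 46), (-6, -1), None, (0, 116), (3, 121), (6, 120), (9, 120), (12, 121), (15, 118), (18, 119), (21, 119), (24, 124), None, (30, 116), (33, 117), (36, 113), (39, 118), (42, 116), (45, 116), (48, 115), (51, 115), (54, 117), (57, 114), (60, 113), (63, 115), (66, 115), (69, 114), (72, 113), (75, 115), (78, 114), (81, 116), (84, 116), (87, 117)]
30 [(-45, 23), (-42, 24), (-39, 24), (-36, 24), (-33, 25), (-30, 23), (-27, 26), (-24, 27), (-21, 26), (-18, 25), None, (-12, 96), (-9, 40), (-6, -2), None, (0, 116), (3, 121), (6, 119), (9, 119), (12, 119), (15, 119), None, None, None, None, None, None, None, None, None, (45, 115), (48, 114), (51, 116), (54, 114), (57, 115), (60, 115), (63, 114), (66, 115), (69, 115), (72, 114), (75, 116), (78, 116), (81, 116), (84, 116), (87, 116)]
tcp lx,ly [30.3  0.5] 122.17290885250321 [-0.4  0.1  0.1]
```

View pics/s4.png

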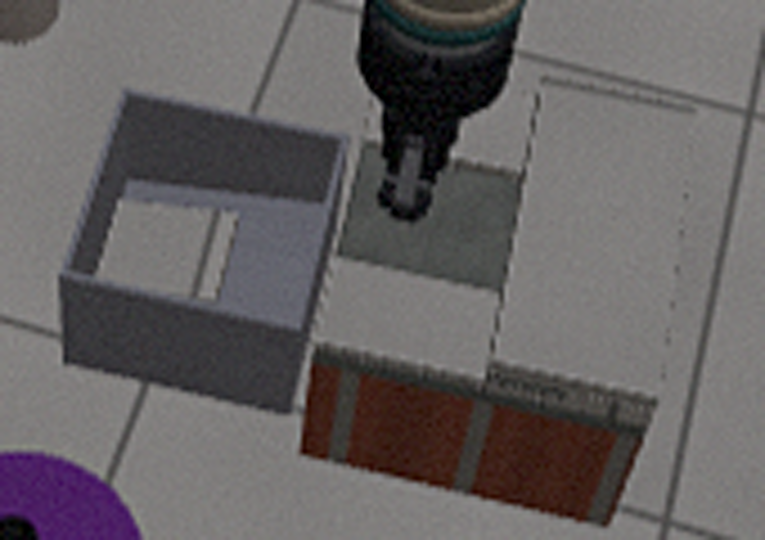

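The tile lies flat in the chute (crop pixel ~165,250) and the bed is empty. I'll raise the fingers clear and hand in.

Call:
play_rows --series '[[[0,0,0.5,0,0,0,1],[0,0,2,0,0,0,1],[0,0,3,0,0,0,1],[0,0,3,0,0,0,1],[0,0,1,0,0,0,1],[0,0,0,0,0,0,1],[0,0,0,0,0,0,1]]]'

```text
clock: 29.88
eef_pos: [587.3, 160.5, 215.9]
tool_rot: [-3.139, 0.0, 1.647]
force: [0.5, 0.5, -0.3]
width: -0.2
gripper_force: 0.0
```

```bash
python3 -c "
from cell import workorder
print(workorder.finish_job())"
```

```text
the job is handed in; nothing more can be done
None
```

The job is handed in at about 30 s on the robot's clock: the lid lies in the grinding plate's dish and the tile lies flat in the chute, both seen in the pictures. The highest wrist force I read while touching the tile was 8.6 N, and the pestle and cup were left alone; the hand-in gave no verdict.

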